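# Squeeze the tabs and take the cover off the lunch tin

## Task

Open the steel lunch tin that holds the biscuits: press the two red tabs on its white clip-on cover together to free it, lift the cover off, and set it down gently, right way up, in the middle of the round cork mat, then let go. The other steel tin, with the hinged flap and knob, is not the one.

Things in the scene. Friction and masses are not known exactly. Their poses are not given: they have to be found in the camera images.
- cover: White plate 112 (x) x 82 (y) x 5 mm on the rim of a fixed steel tin (140 x 88, 50 high), 2 mm sideways play. Origin: centre of plate's underside, 50 mm above table; x along long side, y from tab to tab, z up. Fixed white block 30 x 18 mm, top at z = 31 mm, in the middle between two red tabs. Feet reach 11 mm below the origin: set on the mat, origin is 16 mm above table. 0.13 kg.
- tab_left (a joint): Upright red tab on the cover at y = +22 mm: 24 mm in x, 6 mm thick in y, top 39 mm above cover's origin. Value: inward travel (m), 0 at rest, 0.009 fully in, sprung (1.4 to 4.6 N). Outer faces of both tabs: 50 mm apart at rest, 32 mm fully in. Its hook holds the cover to the tin rim; both in by 7 mm surely free it, then lift straight up while held in.
- tab_right (a joint): The same for the opposite red tab, at y = -22 mm on the cover; it travels towards +y.
- mat: Round cork mat with a blue ring near its edge, 170 mm in diameter, 5 mm thick, fixed on the table. Origin: centre of its underside, z up.

How it is judged (in metres and radians):
On the way, in this order (a step that is already met when the one before it is completed fails the run):
1. both red tabs are pressed in (more than 3 mm each) with the cover still on its tin (value of joint each of tab_left, tab_right above 0.003 m and distance of cover from where it was at the start of the episode below 0.015 m), for 0.05 s.
2. the cover is lifted clear of the tin (more than 20 mm) (height (world z) of cover above 0.07 m), for 0.05 s.
At the end, for the whole second after the job is handed in: The cover lies right way up (within 10 degrees) on the cork mat, its centre within 35 mm of the mat's centre and its origin less than 24 mm above the table, at rest, with both tabs released (sprung back to within 3 mm) (horizontal distance between cover and mat below 0.035 m and height (world z) of cover below 0.024 m and angle between cover's own z axis and vertical below 0.17 rad and value of joint each of tab_left, tab_right below 0.003 m and linear speed of cover below 0.02 m/s); the robot touches nothing.
It fails at once if the cover is dropped or slammed down (faster than 0.6 m/s close above the mat) (height (world z) of cover below 0.045 m and linear speed of cover above 0.6 m/s).
It also fails if it takes over 42 s, if anything falls off the work surface, if the arm or the gripper's body presses on something with over 40 N, if the wrist force passes 120 N, or if a joint passes its speed limit or range.

## Robot

A 6-joint arm with a two-finger parallel gripper is mounted at the origin on the work surface. World frame = base frame: x ahead of the robot, y to its left, z up, the work surface at z = 0. Lengths are in mm, angles in rad, forces in N, time in s.
With the tool pointing down it reaches from about 350 to 975 mm from the base axis. Payload 7.1 kg.
Tool frame: the origin (TCP) lies between the finger pads; the fingertips stand 8 mm ahead of it and the grasp point (between the pads) lies 11 mm behind it (ctrl.tips_ahead is the distance from the TCP to the fingertips, in mm); y points along the fingers, z is the direction in which the jaws open and shut, and the axes are right-handed (so a half turn about y gives the same grasp; the last joint's range is limited). The gripper opens to 88 mm and grips with 3 to 60 N. Pads are 20 mm wide; open, the fingers measure 115 mm over their backs; the gripper's body (75 mm by 178 mm) begins 61 mm behind the grasp point.
Start: joints at [-1.291, 0.423, 1.63, -0, 1.089, -0.019], TCP at [184.001, -597.284, 193.475] pointing down, gripper open.
Joint ranges: [-3, 3], [-0.9, 2.11], [0.09, 2.58], [-1.31, 4.45], [0.11, 2.69], [-2.54, 2.54]. Speed limits (rad/s): [2.39, 2.39, 3.01, 3.14, 3.14, 3.14].

## Interface

Orientations are given as a rotation vector (axis times angle).
In Python, from workcell import ctrl gives the robot as it stands.
- The arm moves only by the shell command python3 -m creep 'ROWS'. ROWS is JSON, a list of rows, each an object of numbers: "tx", "ty", "tz": the shift along the world's x, y, z in mm; "rx", "ry", "rz": the turn, a rotation vector about the world's x, y, z in rad; "fingers": the closure in counts, from 0 (fully open) to 255 (shut). A call has 1 to 10 rows; each row is the pose to reach, as a shift and turn from the pose commanded when the call began; what a row does not reach only later rows make up. A row lasts 1/8 s, in which the tool goes at most 62.5 mm and 10.7 degrees, less where a joint would pass 70% of its speed; a pose out of reach is approached as far as the arm can. A call with a gripper value outside its range is refused whole. The fingers move at their own pace and stop on an object; the grip force is fixed at half the most. Time passes only in rows, so rows that repeat a pose let the fingers close. It gives the time, the measured TCP pose, the force and the opening at its end, in the units of the state.
- ctrl.get_obs(): the state, without advancing time (a new reading comes with each control period).
- ctrl.get_image(name): name is "scene" or "top" or "wrist"; returns a dict with "pixels" (480x640x3 uint8, blue, green, red), "intrinsics" (3x3 intrinsics, pixels), "k1" (the pictures are not rectified: a ray, as slopes to the right and down, at radius r is drawn at 1 + k1 r^2 times it, then the intrinsics apply), "rvec" (rotation vector, rad) and "tvec" (3), from world to camera coordinates, as OpenCV has them. Camera axes: x right, y down, z forward; pixel columns grow to the right and rows downward; lengths in mm; the calibration is good to about 2 mm. A picture is of the moment at which its call begins. There is no depth.
- ctrl.close_job(): hands the job in, once; it reports no verdict.
The state is a dict: "t": time; "qpos": joint angles; "qvel": joint speeds; "joint_torque": joint torques, N m; "ee_pos": TCP position; "orientation": TCP orientation; "ft_force": force on the tool from outside, world axes, zero at the start; "moment": the same for the moment, N m; "width": finger opening in mm.
Only numpy, scipy, OpenCV 4.12 (cv2) and the standard library are available. Lean on these libraries where they do the work, as an engineer would, in place of code of your own. Each camera call takes 0.05 s, during which the arm holds its last target.

## Working session

There is one attempt and no reset: what is moved stays moved. The work goes in short steps, Python scripts to look and compute and a shell command to move; the robot and the scene stay as the last step left them, time stands still between calls to the robot, and variables do not carry over. Pictures are saved under pics/ and viewed, and the job is handed in when it is done.

```bash
mkdir -p pics; ls; python3 - <<'E'
from workcell import ctrl
import cv2
for n in ("top","scene","wrist"):
    im=ctrl.get_image(n); cv2.imwrite(f"pics/{n}0.png",im["pixels"])
    print(n,im["intrinsics"],im["k1"],im["rvec"],im["tvec"])
print(ctrl.get_obs(), ctrl.tips_ahead)
E
```

```text
pics
top [[527.38137275   0.         316.97537081]
 [  0.         527.38137275 239.40249735]
 [  0.           0.           1.        ]] 0.01869591330563948 [ 2.14994688 -2.11256881  0.20890708] [-13.38831298 494.47246823 889.83099485]
scene [[496.34946789   0.         317.70059491]
 [  0.         496.34946789 238.29978089]
 [  0.           0.           1.        ]] -0.0770837066482123 [ 2.1197102   1.36227617 -0.51171202] [-239.12991397 -320.58198134 1334.99834439]
wrist [[378.41308204   0.         319.54967442]
 [  0.         378.41308204 239.78975741]
 [  0.           0.           1.        ]] -0.02161953624948662 [-2.36302452  1.74417349  0.21759562] [-623.80163437  -29.45408807  388.94925706]
{'t': 0.15, 'qpos': array([-1.29099187e+00,  4.23677515e-01,  1.63050258e+00,  1.52354612e-05,
        1.08857931e+00, -1.89872457e-02]), 'qvel': array([ 1.04301866e-03, -2.72155791e-03, -9.28583584e-04,  1.47680610e-03,
        7.72968511e-04,  4.42407436e-05]), 'joint_torque': array([-2.19675767e-04, -5.44984245e+01, -2.73920095e+01,  6.43426320e-02,
        2.04596354e-02, -9.09187793e-05]), 'ee_pos': array([ 183.88824579, -596.85527775,  192.87732095]), 'orientation': array([-0.310315  ,  2.06195538, -2.05954092]), 'ft_force': array([-0.25819749, -0.44087521, -0.932958  ]), 'moment': array([-0.01806105, -0.03303837, -0.03337567]), 'width': 87.69626614197387} 8.0
```

View pics/top0.png

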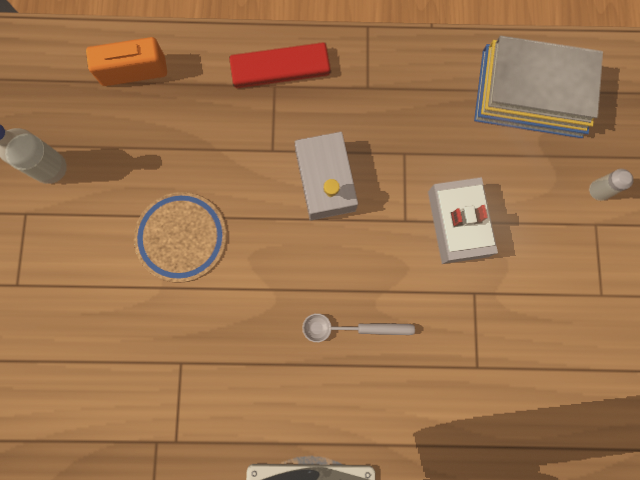

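View pics/scene0.png

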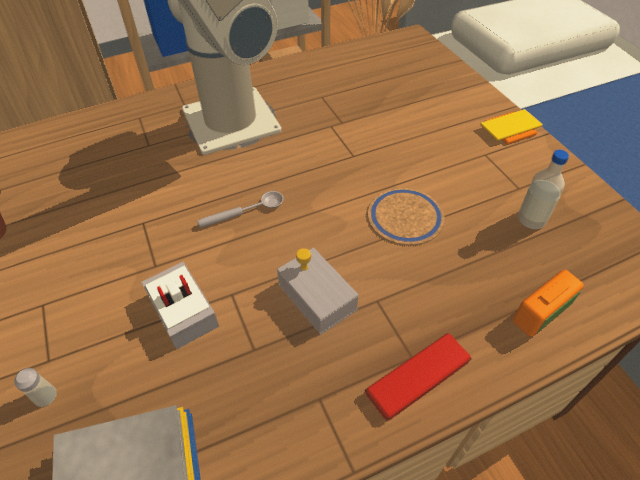

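The top view shows the mat at about (181,237), the covered tin at about (466,218), and the knob tin (the decoy) at (327,175). I'll enlarge crops for exact pixels.

```bash
python3 - <<'E'
import cv2
a=cv2.imread("pics/top0.png")
cv2.imwrite("pics/crop_tin.png",cv2.resize(a[170:270,420:510],None,fx=6,fy=6,interpolation=cv2.INTER_CUBIC))
cv2.imwrite("pics/crop_mat.png",cv2.resize(a[185:290,125:235],None,fx=5,fy=5,interpolation=cv2.INTER_CUBIC))
s=cv2.imread("pics/scene0.png")
cv2.imwrite("pics/crop_scene.png",cv2.resize(s[250:350,130:230],None,fx=6,fy=6,interpolation=cv2.INTER_CUBIC))
E
```

```text
(no output)
```

View pics/crop_tin.png

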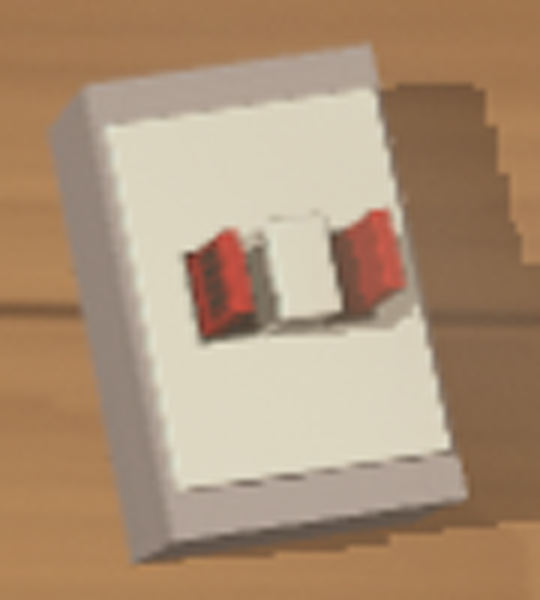

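View pics/crop_mat.png

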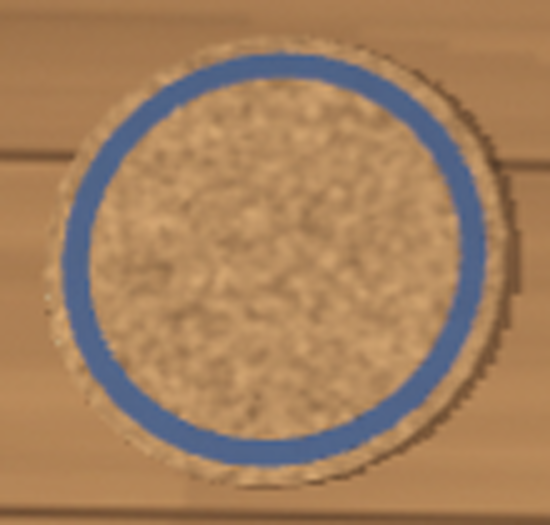

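View pics/crop_scene.png

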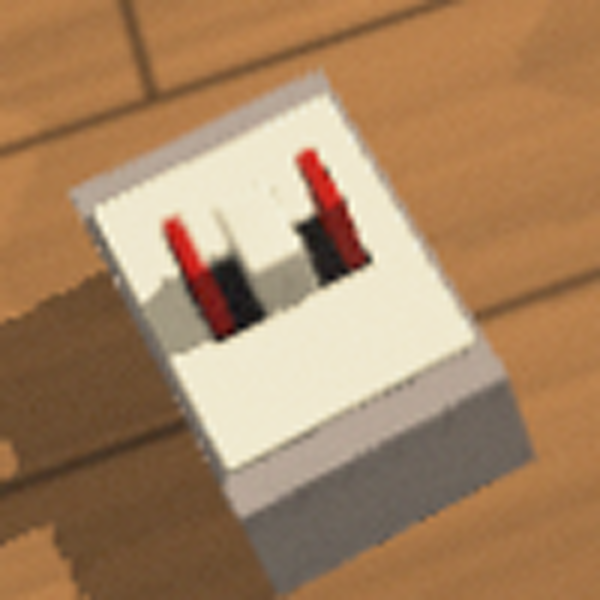

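The tin crop shows the plate corners clearly, with the tabs at about (222,285) and (370,262) on either side of the block. In the mat crop the ring centre is at about (274,260). The scene crop also shows all four plate corners.

```bash
cat > h.py <<'E'
import numpy as np, cv2
def ray(im,px,z):
    K=im["intrinsics"];d=np.array([im["k1"],0,0,0.])
    p=cv2.undistortPoints(np.array(px,float).reshape(-1,1,2),K,d).reshape(-1,2)
    R=cv2.Rodrigues(np.array(im["rvec"],float))[0];t=np.array(im["tvec"],float).ravel()
    C=-R.T@t; D=np.c_[p,np.ones(len(p))]@R
    return C+D*((z-C[2])/D[:,2])[:,None]
def proj(im,P):
    return cv2.projectPoints(np.array(P,float).reshape(-1,1,3),np.array(im["rvec"],float),np.array(im["tvec"],float),im["intrinsics"],np.array([im["k1"],0,0,0.]))[0].reshape(-1,2)
def crop(c,s,o): return (np.array(c,float)+.5)/s-.5+np.array(o)
E
python3 - <<'E'
from h import *
from workcell import ctrl
top=ctrl.get_image("top");sc=ctrl.get_image("scene")
c=ray(top,crop([(103,128),(377,88),(452,450),(180,490)],6,(420,170)),55)
print(c.round(1),c.mean(0).round(1))
s=ray(sc,crop([(90,205),(325,92),(475,342),(230,470)],6,(130,250)),55)
print(s.round(1),s.mean(0).round(1))
for q in (c,s):
    print([np.linalg.norm(q[i]-q[(i+1)%4]).round(1) for i in range(4)])
for q,l in ((c,[(0,3),(1,2)]),(s,[(2,1),(3,0)])):
    print([np.degrees(np.arctan2(*(q[i]-q[j])[[1,0]])).round(2) for i,j in l])
m=ray(top,crop([(274.5,260)],5,(125,185)),5); print("mat",m.round(1))
ms=ray(sc,[(406,215.5)],5); print(ms.round(1))
from scipy.spatial.transform import Rotation as R
print(R.from_rotvec(ctrl.get_obs()["orientation"]).as_matrix().round(3))
# block top centre
print(ray(top,crop([(305,268)],6,(420,170)),81))
E
```

```text
[[ 585.1 -217.4   55. ]
 [ 599.1 -299.7   55. ]
 [ 489.5 -317.3   55. ]
 [ 476.1 -237.2   55. ]] [ 537.4 -267.9   55. ]
[[ 487.2 -314.2   55. ]
 [ 475.  -234.5   55. ]
 [ 586.7 -216.7   55. ]
 [ 599.2 -295.6   55. ]] [ 537.  -265.3   55. ]
[np.float64(83.5), np.float64(111.0), np.float64(81.1), np.float64(110.7)]
[np.float64(80.6), np.float64(113.1), np.float64(79.9), np.float64(113.6)]
[np.float64(10.3), np.float64(9.09)]
[np.float64(9.05), np.float64(9.39)]
mat [[502.6 248.4   5. ]]
[[507.8 248.1   5. ]]
[[-0.956 -0.     0.294]
 [-0.294  0.001 -0.956]
 [-0.    -1.    -0.001]]
[[ 537.13285467 -268.15901516   81.        ]]
```

```bash
python3 -m creep '[{"tx":353,"ty":330,"tz":-33,"rz":-0.134,"fingers":0},{"tx":353,"ty":330,"tz":-33,"rz":-0.134,"fingers":0},{"tx":353,"ty":330,"tz":-33,"rz":-0.134,"fingers":0},{"tx":353,"ty":330,"tz":-33,"rz":-0.134,"fingers":0},{"tx":353,"ty":330,"tz":-33,"rz":-0.134,"fingers":0},{"tx":353,"ty":330,"tz":-33,"rz":-0.134,"fingers":0},{"tx":353,"ty":330,"tz":-33,"rz":-0.134,"fingers":0},{"tx":353,"ty":330,"tz":-33,"rz":-0.134,"fingers":0},{"tx":353,"ty":330,"tz":-33,"rz":-0.134,"fingers":0},{"tx":353,"ty":330,"tz":-33,"rz":-0.134,"fingers":0}]'
python3 - <<'E'
from h import *
from workcell import ctrl
o=ctrl.get_obs();print(o["t"],o["ee_pos"],o["orientation"],o["ft_force"])
im=ctrl.get_image("wrist");a=im["pixels"].copy()
cv2.imwrite("pics/wrist1.png",a)
E
```

```text
0.25 [ 183.94641132 -597.03457587  193.11875654] [-0.31027689  2.06143801 -2.0599963 ] [ 0.99057449  0.88275915 -0.49221078]schema error: expected keys tx, ty, tz, rx, ry, rz, fingers
```

View pics/wrist1.png

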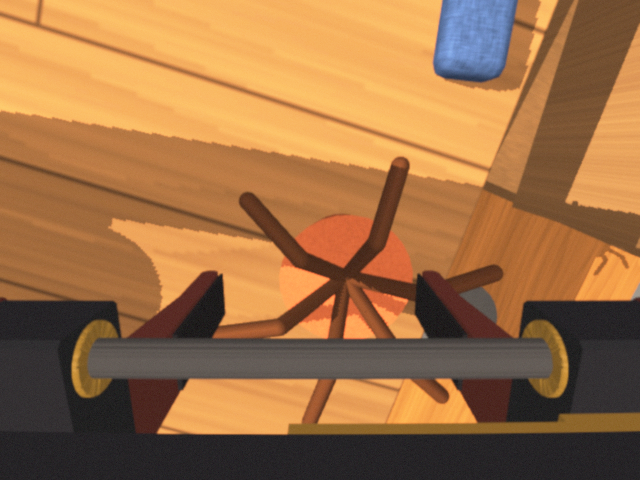

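The wrist picture shows a branched rack with an orange base right under the gripper, around (345,275), so I'll rise before travelling. The call was refused because every key is required in each row.

```bash
python3 -m creep '[{"tx":0,"ty":0,"tz":60,"rx":0,"ry":0,"rz":0,"fingers":0},{"tx":0,"ty":0,"tz":100,"rx":0,"ry":0,"rz":0,"fingers":0},{"tx":353,"ty":330,"tz":80,"rx":0,"ry":0,"rz":-0.134,"fingers":0},{"tx":353,"ty":330,"tz":80,"rx":0,"ry":0,"rz":-0.134,"fingers":0},{"tx":353,"ty":330,"tz":80,"rx":0,"ry":0,"rz":-0.134,"fingers":0},{"tx":353,"ty":330,"tz":80,"rx":0,"ry":0,"rz":-0.134,"fingers":0},{"tx":353,"ty":330,"tz":50,"rx":0,"ry":0,"rz":-0.134,"fingers":0},{"tx":353,"ty":330,"tz":0,"rx":0,"ry":0,"rz":-0.134,"fingers":0},{"tx":353,"ty":330,"tz":-33,"rx":0,"ry":0,"rz":-0.134,"fingers":0},{"tx":353,"ty":330,"tz":-33,"rx":0,"ry":0,"rz":-0.134,"fingers":0}]'
python3 - <<'E'
from h import *
from workcell import ctrl
o=ctrl.get_obs();print(o["t"],o["ee_pos"],o["orientation"],o["ft_force"])
im=ctrl.get_image("wrist");a=im["pixels"].copy()
cv2.imwrite("pics/wrist2.png",a)
E
```

```text
t: 1.55
ee_pos: [527.5, -276.2, 171.0]
orientation: [-0.176, 2.134, -2.136]
ft_force: [0.2, -0.6, 0.4]
width: 88.2
1.55 [ 527.45037341 -276.22517764  170.97672304] [-0.17562758  2.13410986 -2.13559289] [ 0.1809818  -0.61540951  0.35877932]
```

View pics/wrist2.png

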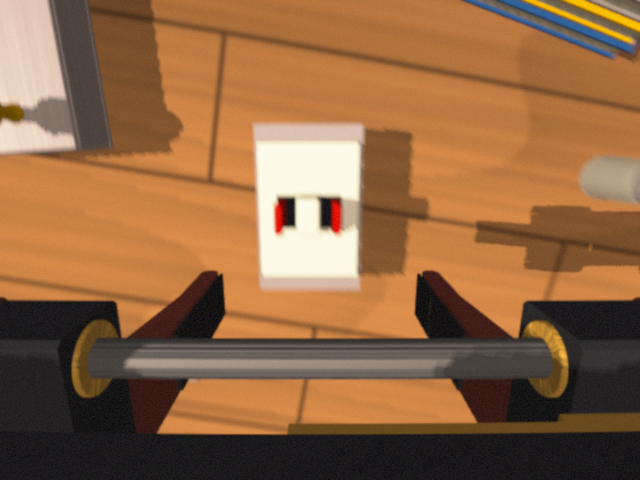

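The wrist picture shows the tin in view, with the tabs at about (280,217) and (336,215). The arm had not fully arrived, so I'll let it settle and measure again.

```bash
python3 -m creep '[{"tx":0,"ty":0,"tz":0,"rx":0,"ry":0,"rz":0,"fingers":0},{"tx":0,"ty":0,"tz":0,"rx":0,"ry":0,"rz":0,"fingers":0}]'
python3 - <<'E'
from workcell import ctrl
import cv2
a=ctrl.get_image("wrist")["pixels"]
cv2.imwrite("pics/wrist3.png",a)
cv2.imwrite("pics/wrist3c.png",cv2.resize(a[110:300,240:380],None,fx=4,fy=3.15,interpolation=cv2.INTER_CUBIC) if 0 else cv2.resize(a[115:300,235:385],None,fx=3,fy=3,interpolation=cv2.INTER_CUBIC))
E
```

```text
t: 1.85
ee_pos: [526.1, -278.3, 172.5]
orientation: [-0.175, 2.134, -2.136]
ft_force: [-0.2, 0.4, -0.1]
width: 87.6
```

View pics/wrist3c.png

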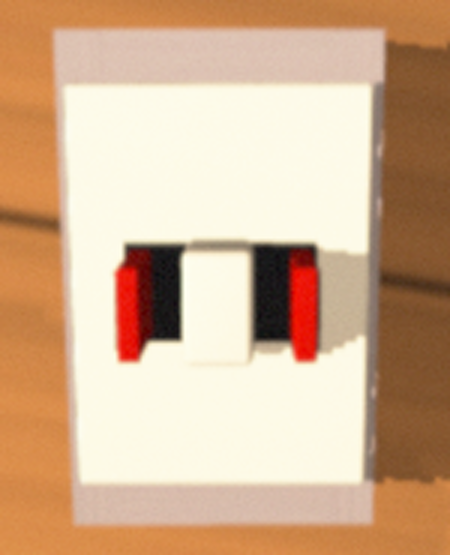

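The crop shows the plate corners at (64,84), (372,83), (363,484) and (80,484). The tab tops are centred at about (129,313) and (304,313).

```bash
python3 - <<'E'
from h import *
from workcell import ctrl
im=ctrl.get_image("wrist")
o=ctrl.get_obs();print(o["t"],o["ee_pos"])
c=ray(im,crop([(64,84),(372,83),(363,484),(80,484)],3,(235,115)),55)
print(c.round(1),c.mean(0).round(1))
for i,j in ((0,3),(1,2)):print(np.degrees(np.arctan2(*(c[i]-c[j])[[1,0]])).round(2),np.linalg.norm(c[i]-c[j]))
for i,j in ((0,1),(3,2)):print(np.degrees(np.arctan2(*(c[i]-c[j])[[1,0]])).round(2)-90,np.linalg.norm(c[i]-c[j]))
t=ray(im,crop([(115,266),(137,264),(143,361),(120,361)],3,(235,115)),89).mean(0)
u=ray(im,crop([(291,264),(318,265),(316,361),(293,361)],3,(235,115)),89).mean(0)
print(t,u,(t+u)/2,np.linalg.norm(t-u),np.degrees(np.arctan2(*(t-u)[[1,0]]))-90)
E
```

```text
1.95 [ 525.99474648 -278.80646375  172.90485781]
[[ 584.9 -217.8   55. ]
 [ 598.4 -297.8   55. ]
 [ 488.4 -316.2   55. ]
 [ 475.2 -236.    55. ]] [ 536.7 -267.    55. ]
9.45 111.30104215751858
9.47 111.54200702988
9.549999999999997 81.1819144931708
9.379999999999995 81.2236080277769
[ 533.81937425 -245.75997061   89.        ] [ 540.91362699 -288.37417158   89.        ] [ 537.36650062 -267.0670711    89.        ] 43.20067761617708 9.451707157990981
```

The three estimates agree: cover centre (537, -267), yaw 9.45°, and the jaws are already aligned. Next I'll move in laterally, descend to TCP z≈70, and check before closing.

```bash
python3 -m creep '[{"tx":11,"ty":11.7,"tz":-20,"rx":0,"ry":0,"rz":0,"fingers":0},{"tx":11,"ty":11.7,"tz":-60,"rx":0,"ry":0,"rz":0,"fingers":0},{"tx":11,"ty":11.7,"tz":-90,"rx":0,"ry":0,"rz":0,"fingers":0},{"tx":11,"ty":11.7,"tz":-103,"rx":0,"ry":0,"rz":0,"fingers":0},{"tx":11,"ty":11.7,"tz":-103,"rx":0,"ry":0,"rz":0,"fingers":0},{"tx":11,"ty":11.7,"tz":-103,"rx":0,"ry":0,"rz":0,"fingers":0}]'
python3 - <<'E'
from workcell import ctrl
import cv2
cv2.imwrite("pics/wrist4.png",ctrl.get_image("wrist")["pixels"])
E
```

```text
t: 2.7
ee_pos: [537.9, -266.2, 69.6]
orientation: [-0.175, 2.134, -2.136]
ft_force: [0.1, 0.9, 0.5]
width: 88.0
```

View pics/wrist4.png

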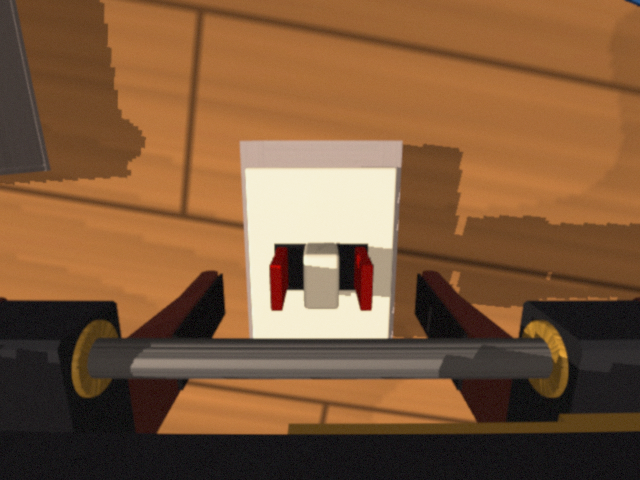

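The fingers (222 and 417) straddle the tabs (271–372) centrally. Closing.

```bash
python3 -m creep '[{"tx":0,"ty":0,"tz":0,"rx":0,"ry":0,"rz":0,"fingers":130},{"tx":0,"ty":0,"tz":0,"rx":0,"ry":0,"rz":0,"fingers":130},{"tx":0,"ty":0,"tz":0,"rx":0,"ry":0,"rz":0,"fingers":130},{"tx":0,"ty":0,"tz":0,"rx":0,"ry":0,"rz":0,"fingers":130},{"tx":0,"ty":0,"tz":0,"rx":0,"ry":0,"rz":0,"fingers":130}]'
python3 - <<'E'
from workcell import ctrl
import cv2
cv2.imwrite("pics/wrist5.png",ctrl.get_image("wrist")["pixels"])
E
```

```text
t: 3.38
ee_pos: [537.1, -265.8, 68.7]
orientation: [-0.176, 2.135, -2.135]
ft_force: [-0.7, -0.4, -0.4]
width: 44.1
```

View pics/wrist5.png

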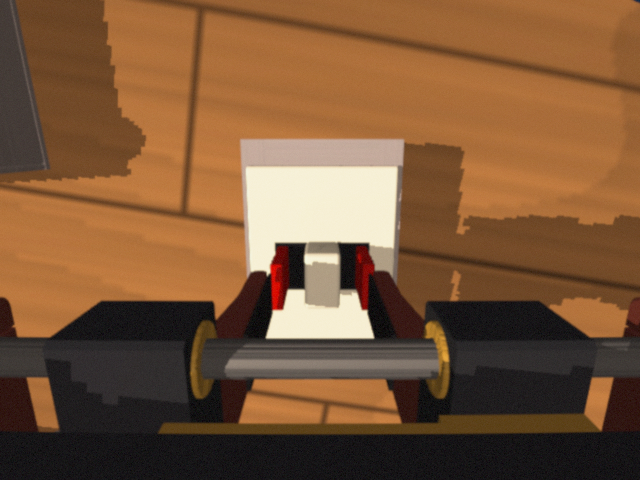

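The reported width is 44.1 mm, yet the tabs look unmoved at (277,280) and (366,280). I'll check the alignment along the cover's long axis by projecting the expected pad and tab positions.

```bash
python3 - <<'E'
from h import *
from workcell import ctrl
from scipy.spatial.transform import Rotation as R
im=ctrl.get_image("wrist");a=im["pixels"].copy()
o=ctrl.get_obs();T=R.from_rotvec(o["orientation"]).as_matrix();p=o["ee_pos"];print(p,o["width"],T.round(3))
w=o["width"]/2
def loop(P,col,cl=True): 
    cv2.polylines(a,[np.int32(proj(im,P).round()*4)],cl,col,1,cv2.LINE_AA,2)
for s in(-1,1):
    loop([p+T@np.array([x,y,s*w]) for x,y in((-10,8),(10,8),(10,-30),(-10,-30))],(0,255,0))
th=np.radians(9.45);Q=np.array([[np.cos(th),-np.sin(th),0],[np.sin(th),np.cos(th),0],[0,0,1]]);c=np.array([537,-267,50])
for s in(-1,1):
    loop([c+Q@np.array([x,s*25,z]) for x,z in((-12,5),(12,5),(12,39),(-12,39))],(255,0,255))
loop([c+Q@np.array([x,y,5]) for x,y in((-56,-41),(56,-41),(56,41),(-56,41))],(255,255,0))
cv2.imwrite("pics/ov5.png",cv2.resize(a[130:400,180:460],None,fx=2.2,fy=2.2,interpolation=cv2.INTER_CUBIC))
E
```

```text
[ 537.08089461 -265.78739671   68.61677291] 43.13059825559349 [[-0.986 -0.     0.164]
 [-0.164  0.    -0.986]
 [ 0.    -1.    -0.   ]]
```

View pics/ov5.png

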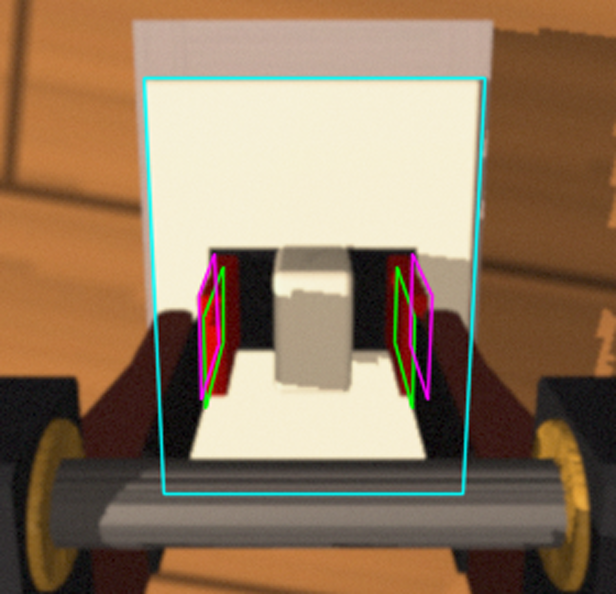

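```bash
python3 - <<'E'
from h import *
from workcell import ctrl
im=ctrl.get_image("wrist");a=im["pixels"]
Rm=cv2.Rodrigues(np.array(im["rvec"]))[0];t=np.array(im["tvec"]).ravel();print(-Rm.T@t,Rm.round(2))
cv2.imwrite("pics/z5.png",cv2.resize(a[230:350,220:420],None,fx=4,fy=4,interpolation=cv2.INTER_CUBIC))
s=ctrl.get_image("scene")["pixels"]
cv2.imwrite("pics/s5.png",cv2.resize(s[200:350,100:300],None,fx=4,fy=4,interpolation=cv2.INTER_CUBIC))
E
```

```text
[ 602.20821565 -254.72224292  259.12968787] [[ 0.16 -0.99 -0.  ]
 [-0.96 -0.16  0.24]
 [-0.24 -0.04 -0.97]]
```

View pics/z5.png

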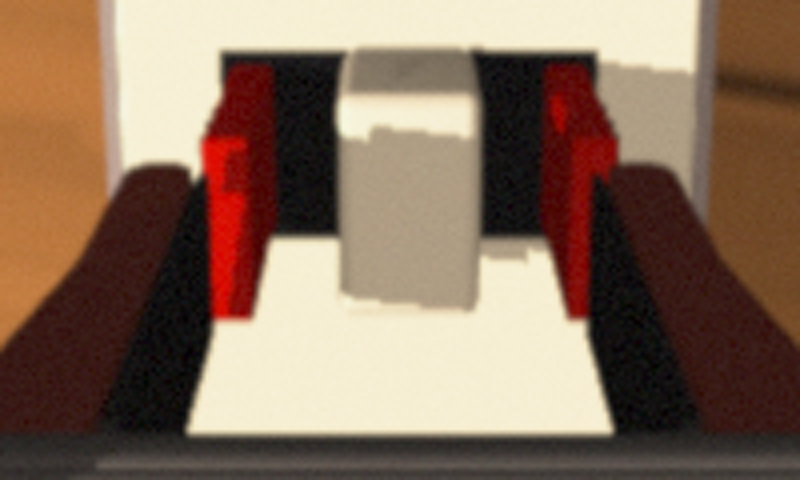

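View pics/s5.png

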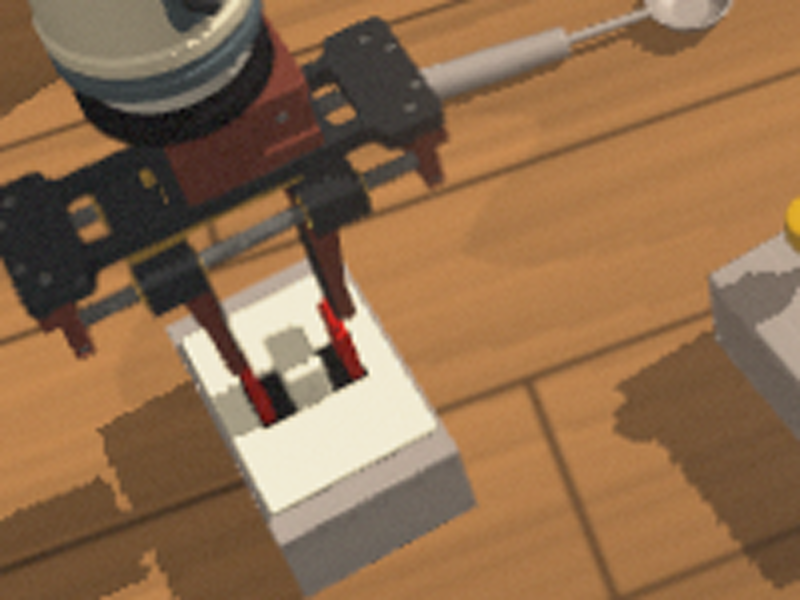

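```bash
python3 - <<'E'
from h import *
from workcell import ctrl
from scipy.spatial.transform import Rotation as R
o=ctrl.get_obs();T=R.from_rotvec(o["orientation"]).as_matrix();p=o["ee_pos"];w=o["width"]/2
print(o["t"],p,o["width"])
th=np.radians(9.45);Q=np.array([[np.cos(th),-np.sin(th),0],[np.sin(th),np.cos(th),0],[0,0,1]]);c=np.array([537,-267,50])
for n,b,f in(("scene",(120,220,220,330),6),("top",(400,520,150,290),5)):
    im=ctrl.get_image(n);a=cv2.resize(im["pixels"],None,fx=f,fy=f,interpolation=cv2.INTER_CUBIC)
    def loop(P,col): cv2.polylines(a,[np.int32(((proj(im,P)+.5)*f-.5).round())],True,col,1,cv2.LINE_AA)
    for s in(-1,1):
        loop([p+T@np.array([x,y,s*w]) for x,y in((-10,8),(10,8),(10,-30),(-10,-30))],(0,255,0))
        loop([p+T@np.array([x,y,s*(w+13.5)]) for x,y in((-10,8),(10,8),(10,-30),(-10,-30))],(255,255,0))
        loop([c+Q@np.array([x,s*25,z]) for x,z in((-12,5),(12,5),(12,39),(-12,39))],(255,0,255))
    x0,x1,y0,y1=b
    cv2.imwrite(f"pics/ov6_{n}.png",a[y0*f:y1*f,x0*f:x1*f][:600,:800])
E
```

```text
3.575 [ 537.0524307  -265.7854062    68.61500716] 43.08513280657111
```

View pics/ov6_scene.png

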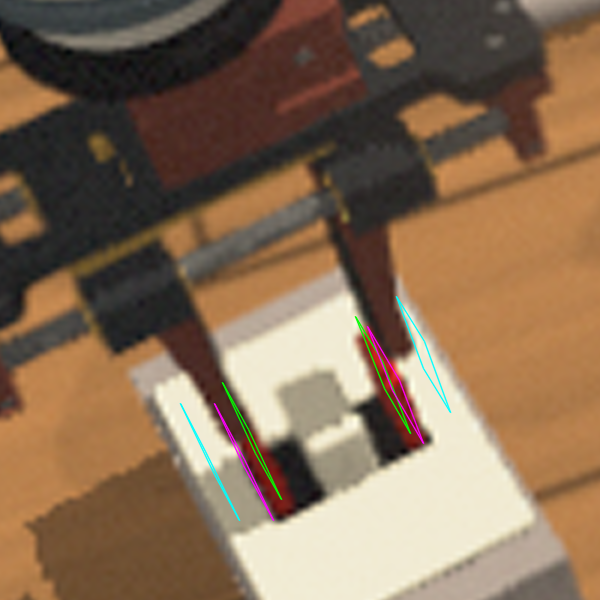

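View pics/ov6_top.png

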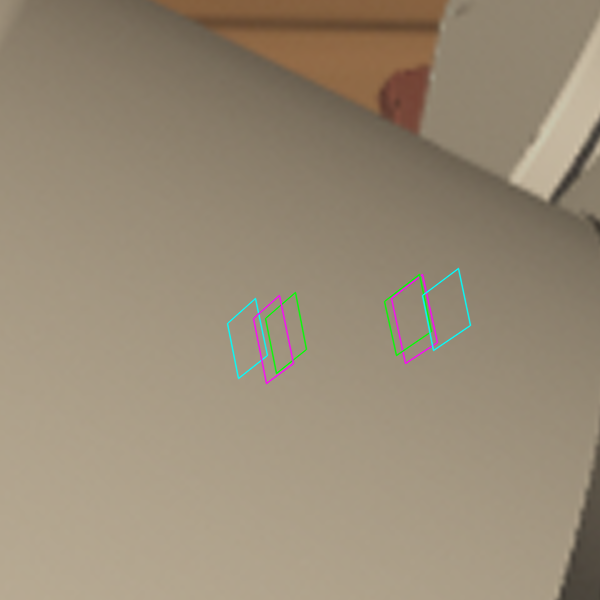

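```bash
python3 - <<'E'
from h import *
from workcell import ctrl
W=ctrl.get_image("wrist");S=ctrl.get_image("scene")
def two(im,px): a=ray(im,[px],0)[0];b=ray(im,[px],100)[0];return a,(b-a)/np.linalg.norm(b-a)
# +y finger tip: outer-end & inner
for pw,ps in((crop((200,180),4,(220,230)),crop((388,362),6,(120,220))),(crop((150,165),4,(220,230)),crop((403,355),6,(120,220)))):
    a,u=two(W,pw);b,v=two(S,ps)
    s=np.linalg.lstsq(np.c_[u,-v],b-a,rcond=None)[0];print(a+s[0]*u,b+s[1]*v)
for z in (60,70,80,90): print(z,ray(W,[crop((200,180),4,(220,230))],z).round(1),ray(W,[crop((597,175),4,(220,230))],z).round(1))
E
```

```text
[ 541.62016964 -241.55749913   95.13674455] [ 541.60158509 -241.48674755   95.14929098]
[ 543.96497353 -236.15990764   99.23778809] [ 544.11392244 -236.61329569   99.13089254]
60 [[ 528.6 -238.7   60. ]] [[ 538.4 -293.    60. ]]
70 [[ 532.3 -239.5   70. ]] [[ 541.6 -291.1   70. ]]
80 [[ 536.  -240.3   80. ]] [[ 544.8 -289.2   80. ]]
90 [[ 539.7 -241.1   90. ]] [[ 548.  -287.2   90. ]]
```

Triangulating the fingertip from the wrist and scene views puts it at z≈95 mm, above the tab tops (89), which is why the tabs did not move. The fingers really end about 34 mm higher than the reported TCP implies. I'll reopen and descend in small steps, watching force and pictures.

```bash
python3 -m creep '[{"tx":0,"ty":0,"tz":0,"rx":0,"ry":0,"rz":0,"fingers":50},{"tx":0,"ty":0,"tz":0,"rx":0,"ry":0,"rz":0,"fingers":50},{"tx":0,"ty":0,"tz":-2,"rx":0,"ry":0,"rz":0,"fingers":50},{"tx":0,"ty":0,"tz":-4,"rx":0,"ry":0,"rz":0,"fingers":50},{"tx":0,"ty":0,"tz":-6,"rx":0,"ry":0,"rz":0,"fingers":50},{"tx":0,"ty":0,"tz":-7,"rx":0,"ry":0,"rz":0,"fingers":50},{"tx":0,"ty":0,"tz":-7,"rx":0,"ry":0,"rz":0,"fingers":50}]'
python3 - <<'E'
from workcell import ctrl
import cv2
a=ctrl.get_image("wrist")["pixels"]; s=ctrl.get_image("scene")["pixels"]
import numpy as np
b=cv2.resize(a[220:350,200:440],None,fx=3,fy=3,interpolation=cv2.INTER_CUBIC)
cv2.imwrite("pics/z6.png",b)
cv2.imwrite("pics/s6.png",cv2.resize(s[220:330,120:240],None,fx=5,fy=5,interpolation=cv2.INTER_CUBIC))
E
```

```text
t: 4.65
ee_pos: [537.0, -265.8, 61.5]
orientation: [-0.177, 2.136, -2.135]
ft_force: [0.1, -0.4, 0.0]
width: 70.6
```

View pics/z6.png

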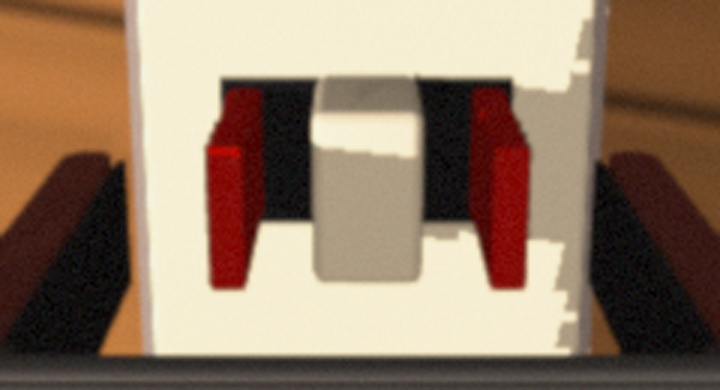

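View pics/s6.png

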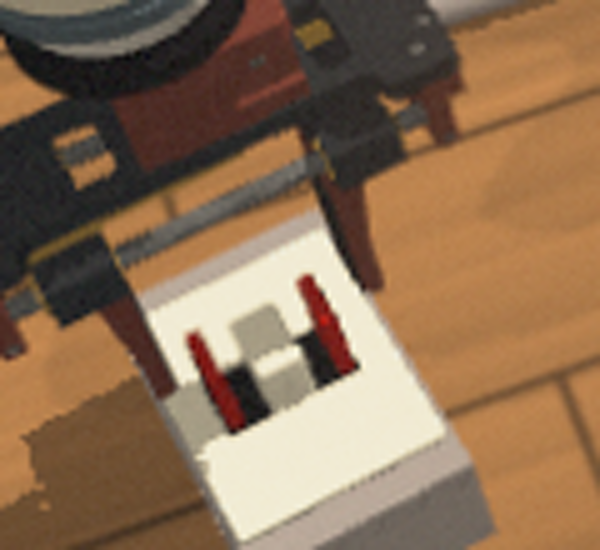

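There was no contact even though the nominal tip height is below the plate, which confirms the tips are high. The fingers straddle the tabs in both views. Continuing down about 24 mm.

```bash
python3 -m creep '[{"tx":0,"ty":0,"tz":-4,"rx":0,"ry":0,"rz":0,"fingers":50},{"tx":0,"ty":0,"tz":-8,"rx":0,"ry":0,"rz":0,"fingers":50},{"tx":0,"ty":0,"tz":-12,"rx":0,"ry":0,"rz":0,"fingers":50},{"tx":0,"ty":0,"tz":-15,"rx":0,"ry":0,"rz":0,"fingers":50},{"tx":0,"ty":0,"tz":-18,"rx":0,"ry":0,"rz":0,"fingers":50},{"tx":0,"ty":0,"tz":-18,"rx":0,"ry":0,"rz":0,"fingers":50}]'
python3 - <<'E'
from workcell import ctrl
import cv2
a=ctrl.get_image("wrist")["pixels"]; s=ctrl.get_image("scene")["pixels"]
b=cv2.resize(a[220:350,200:440],None,fx=3,fy=3,interpolation=cv2.INTER_CUBIC)
cv2.imwrite("pics/z7.png",b)
cv2.imwrite("pics/s7.png",cv2.resize(s[220:330,120:240],None,fx=5,fy=5,interpolation=cv2.INTER_CUBIC))
E
```

```text
t: 5.5
ee_pos: [536.9, -265.7, 43.4]
orientation: [-0.177, 2.136, -2.135]
ft_force: [0.2, -0.4, 0.7]
width: 70.2
```

View pics/z7.png

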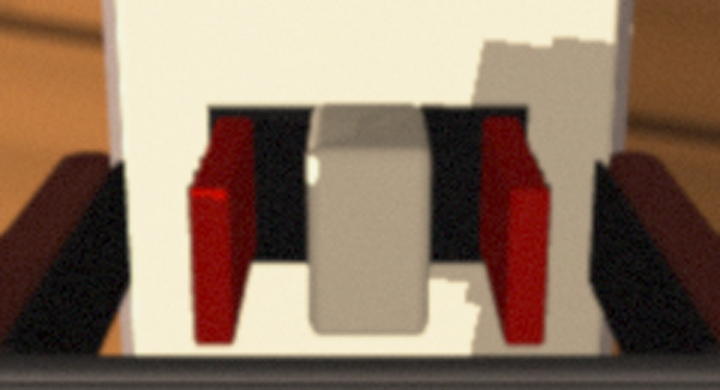

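View pics/s7.png

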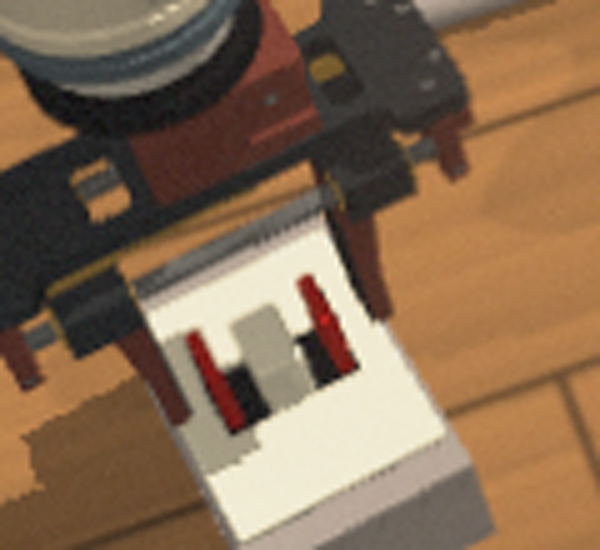

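```bash
python3 - <<'E'
from h import *
from workcell import ctrl
W=ctrl.get_image("wrist");S=ctrl.get_image("scene")
def two(im,px): a=ray(im,[px],0)[0];b=ray(im,[px],100)[0];return a,(b-a)/np.linalg.norm(b-a)
for pw,ps in((crop((122,163),3,(200,220)),crop((372,320),5,(120,220))),(crop((90,155),3,(200,220)),crop((386,318),5,(120,220))),(crop((597,163),3,(200,220)),crop((187,420),5,(120,220)))):
    a,u=two(W,pw);b,v=two(S,ps)
    s=np.linalg.lstsq(np.c_[u,-v],b-a,rcond=None)[0];print((a+s[0]*u).round(1),(b+s[1]*v).round(1))
E
```

```text
[ 541.  -228.8   73.4] [ 540.5 -227.7   73.8]
[ 540.7 -223.6   71.5] [ 540.3 -222.8   71.8]
[ 551.1 -300.3   68.3] [ 550.9 -300.8   68.4]
```

The tips are now at z≈70 and aligned along x. Down 8 mm more, then close.

```bash
python3 -m creep '[{"tx":0,"ty":0,"tz":-4,"rx":0,"ry":0,"rz":0,"fingers":50},{"tx":0,"ty":0,"tz":-8,"rx":0,"ry":0,"rz":0,"fingers":50},{"tx":0,"ty":0,"tz":-8,"rx":0,"ry":0,"rz":0,"fingers":110},{"tx":0,"ty":0,"tz":-8,"rx":0,"ry":0,"rz":0,"fingers":110},{"tx":0,"ty":0,"tz":-8,"rx":0,"ry":0,"rz":0,"fingers":130},{"tx":0,"ty":0,"tz":-8,"rx":0,"ry":0,"rz":0,"fingers":145},{"tx":0,"ty":0,"tz":-8,"rx":0,"ry":0,"rz":0,"fingers":145},{"tx":0,"ty":0,"tz":-8,"rx":0,"ry":0,"rz":0,"fingers":145}]'
python3 - <<'E'
from workcell import ctrl
import cv2
a=ctrl.get_image("wrist")["pixels"]
b=cv2.resize(a[200:350,200:440],None,fx=3,fy=3,interpolation=cv2.INTER_CUBIC)
cv2.imwrite("pics/z8.png",b)
E
```

```text
t: 6.7
ee_pos: [537.1, -265.8, 35.7]
orientation: [-0.176, 2.135, -2.135]
ft_force: [0.0, 0.5, -1.8]
width: 37.9
```

View pics/z8.png

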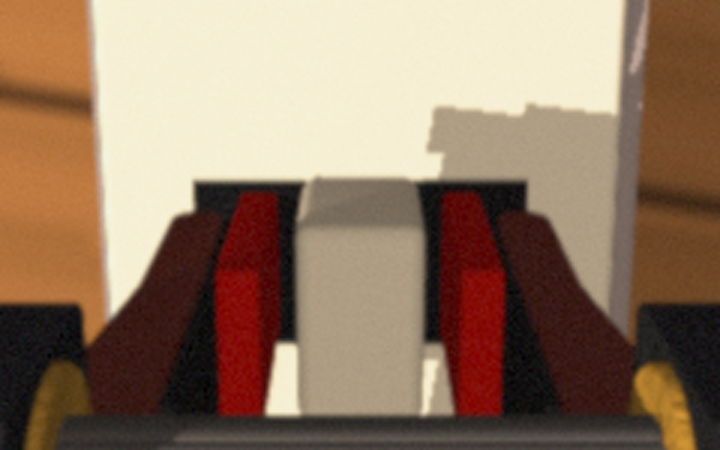

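Both tabs are moving in evenly, with the slots exposed outside them. Squeezing to full travel.

```bash
python3 -m creep '[{"tx":0,"ty":0,"tz":0,"rx":0,"ry":0,"rz":0,"fingers":160},{"tx":0,"ty":0,"tz":0,"rx":0,"ry":0,"rz":0,"fingers":180},{"tx":0,"ty":0,"tz":0,"rx":0,"ry":0,"rz":0,"fingers":200},{"tx":0,"ty":0,"tz":0,"rx":0,"ry":0,"rz":0,"fingers":200}]'
python3 - <<'E'
from workcell import ctrl
import cv2
a=ctrl.get_image("wrist")["pixels"]
b=cv2.resize(a[200:350,200:440],None,fx=3,fy=3,interpolation=cv2.INTER_CUBIC)
cv2.imwrite("pics/z9.png",b)
E
```

```text
t: 7.25
ee_pos: [537.2, -265.9, 35.9]
orientation: [-0.176, 2.135, -2.136]
ft_force: [-1.2, 0.1, 3.9]
width: 30.8
```

View pics/z9.png

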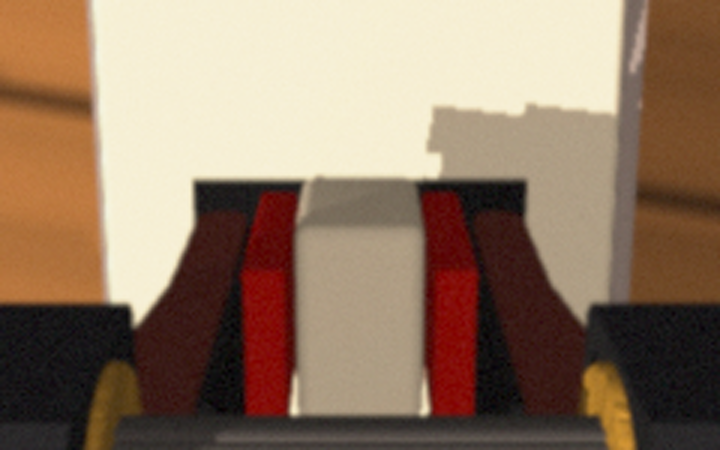

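Both tabs are fully in against the block (width ≈31 mm), with low side forces. Lifting straight up.

```bash
python3 -m creep '[{"tx":0,"ty":0,"tz":4,"rx":0,"ry":0,"rz":0,"fingers":200},{"tx":0,"ty":0,"tz":10,"rx":0,"ry":0,"rz":0,"fingers":200},{"tx":0,"ty":0,"tz":20,"rx":0,"ry":0,"rz":0,"fingers":200},{"tx":0,"ty":0,"tz":35,"rx":0,"ry":0,"rz":0,"fingers":200},{"tx":0,"ty":0,"tz":55,"rx":0,"ry":0,"rz":0,"fingers":200},{"tx":0,"ty":0,"tz":80,"rx":0,"ry":0,"rz":0,"fingers":200},{"tx":0,"ty":0,"tz":100,"rx":0,"ry":0,"rz":0,"fingers":200},{"tx":0,"ty":0,"tz":100,"rx":0,"ry":0,"rz":0,"fingers":200}]'
python3 - <<'E'
from workcell import ctrl
import cv2
for n in("wrist","scene"):cv2.imwrite(f"pics/{n}10.png",ctrl.get_image(n)["pixels"])
E
```

```text
t: 8.3
ee_pos: [538.5, -266.5, 138.4]
orientation: [-0.172, 2.131, -2.136]
ft_force: [0.1, -0.4, -2.0]
width: 30.9
```

View pics/wrist10.png

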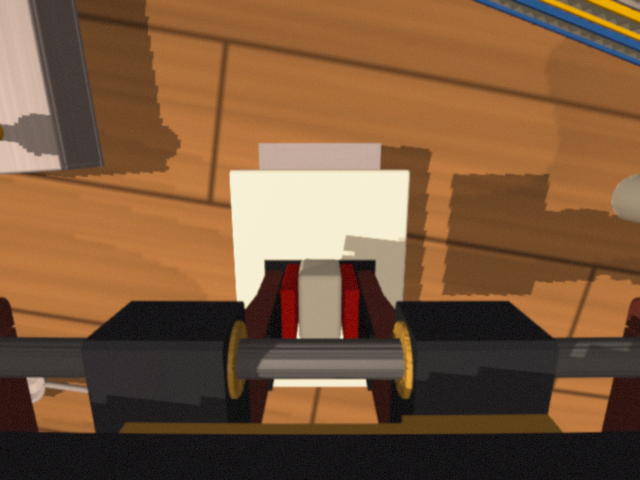

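View pics/scene10.png

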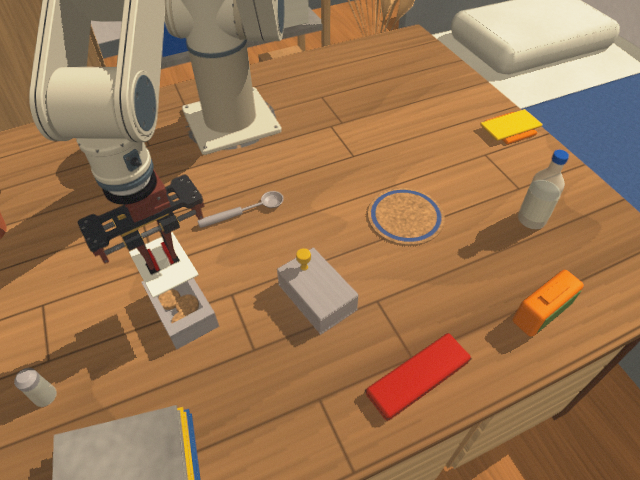

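The cover is off and held level, and the tin below shows biscuits. Carrying it to the mat at about (504, 248).

```bash
python3 -m creep '[{"tx":-2,"ty":25,"tz":15,"rx":0,"ry":0,"rz":0,"fingers":200},{"tx":-6,"ty":70,"tz":20,"rx":0,"ry":0,"rz":0,"fingers":200},{"tx":-10,"ty":125,"tz":20,"rx":0,"ry":0,"rz":0,"fingers":200},{"tx":-14,"ty":180,"tz":20,"rx":0,"ry":0,"rz":0,"fingers":200},{"tx":-18,"ty":235,"tz":20,"rx":0,"ry":0,"rz":0,"fingers":200},{"tx":-22,"ty":290,"tz":20,"rx":0,"ry":0,"rz":0,"fingers":200},{"tx":-26,"ty":345,"tz":20,"rx":0,"ry":0,"rz":0,"fingers":200},{"tx":-30,"ty":400,"tz":10,"rx":0,"ry":0,"rz":0,"fingers":200},{"tx":-33,"ty":455,"tz":0,"rx":0,"ry":0,"rz":0,"fingers":200},{"tx":-34,"ty":495,"tz":-10,"rx":0,"ry":0,"rz":0,"fingers":200}]'
python3 -m creep '[{"tx":0,"ty":19,"tz":-20,"rx":0,"ry":0,"rz":0,"fingers":200},{"tx":0,"ty":19,"tz":-35,"rx":0,"ry":0,"rz":0,"fingers":200},{"tx":0,"ty":19,"tz":-35,"rx":0,"ry":0,"rz":0,"fingers":200},{"tx":0,"ty":19,"tz":-35,"rx":0,"ry":0,"rz":0,"fingers":200}]'
python3 - <<'E'
from workcell import ctrl
import cv2
for n in("wrist","scene"):cv2.imwrite(f"pics/{n}11.png",ctrl.get_image(n)["pixels"])
print(ctrl.get_obs()["qpos"])
E
```

```text
t: 9.65
ee_pos: [501.4, 232.1, 125.5]
orientation: [-0.179, 2.135, -2.135]
ft_force: [0.3, -0.5, -1.3]
width: 30.4
t: 10.15
ee_pos: [503.1, 247.4, 91.0]
orientation: [-0.175, 2.136, -2.136]
ft_force: [-0.0, -0.6, -1.2]
width: 30.7
[ 4.35805493e-01  4.69830796e-01  1.84105361e+00 -5.02144774e-05
  8.29675546e-01  1.84303416e+00]
```

View pics/wrist11.png

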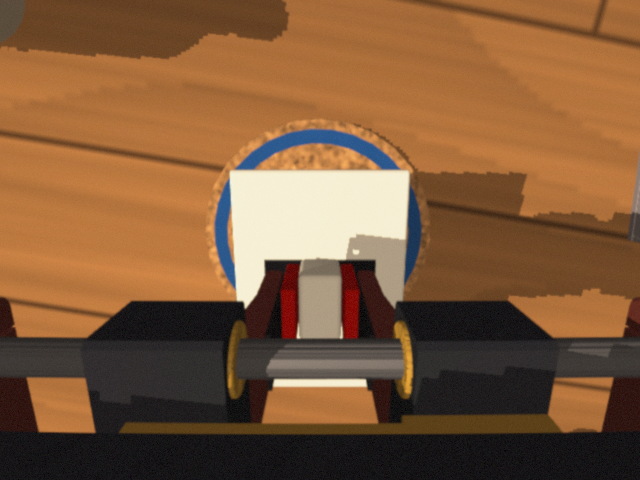

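View pics/scene11.png

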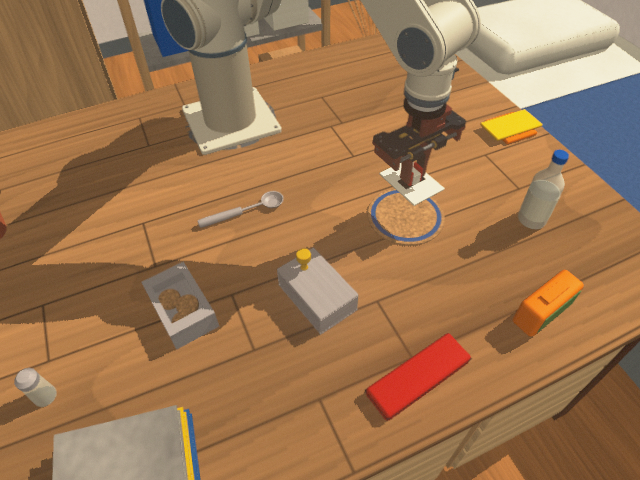

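The cover has not slipped in the grip and sits over the mat. Lowering to touchdown at TCP z≈2.

```bash
python3 -m creep '[{"tx":1,"ty":1,"tz":-20,"rx":0,"ry":0,"rz":0,"fingers":200},{"tx":1,"ty":1,"tz":-40,"rx":0,"ry":0,"rz":0,"fingers":200},{"tx":1,"ty":1,"tz":-55,"rx":0,"ry":0,"rz":0,"fingers":200},{"tx":1,"ty":1,"tz":-67,"rx":0,"ry":0,"rz":0,"fingers":200},{"tx":1,"ty":1,"tz":-75,"rx":0,"ry":0,"rz":0,"fingers":200},{"tx":1,"ty":1,"tz":-80,"rx":0,"ry":0,"rz":0,"fingers":200},{"tx":1,"ty":1,"tz":-83,"rx":0,"ry":0,"rz":0,"fingers":200},{"tx":1,"ty":1,"tz":-83,"rx":0,"ry":0,"rz":0,"fingers":200}]'
python3 -m creep '[{"tx":0,"ty":0,"tz":-2,"rx":0,"ry":0,"rz":0,"fingers":200},{"tx":0,"ty":0,"tz":-4,"rx":0,"ry":0,"rz":0,"fingers":200},{"tx":0,"ty":0,"tz":-4,"rx":0,"ry":0,"rz":0,"fingers":200}]'
python3 -m creep '[{"tx":0,"ty":0,"tz":-1,"rx":0,"ry":0,"rz":0,"fingers":200},{"tx":0,"ty":0,"tz":-1,"rx":0,"ry":0,"rz":0,"fingers":200}]'
```

```text
t: 11.25
ee_pos: [504.2, 249.3, 7.7]
orientation: [-0.176, 2.135, -2.135]
ft_force: [-0.0, 0.3, -1.2]
width: 30.9
t: 11.62
ee_pos: [504.0, 249.2, 3.6]
orientation: [-0.177, 2.135, -2.136]
ft_force: [0.4, -0.5, -2.0]
width: 30.4
t: 11.88
ee_pos: [504.0, 249.2, 2.6]
orientation: [-0.176, 2.135, -2.135]
ft_force: [0.4, -0.5, -1.8]
width: 30.8
```

```bash
python3 -m creep '[{"tx":0,"ty":0,"tz":-1,"rx":0,"ry":0,"rz":0,"fingers":200},{"tx":0,"ty":0,"tz":-1,"rx":0,"ry":0,"rz":0,"fingers":200}]'
python3 - <<'E'
from workcell import ctrl
import cv2
cv2.imwrite("pics/scene12.png",cv2.resize(ctrl.get_image("scene")["pixels"][130:260,340:480],None,fx=4,fy=4))
E
```

```text
t: 12.12
ee_pos: [504.2, 249.3, 1.9]
orientation: [-0.176, 2.135, -2.135]
ft_force: [-1.3, -0.8, 2.0]
width: 30.4
```

View pics/scene12.png

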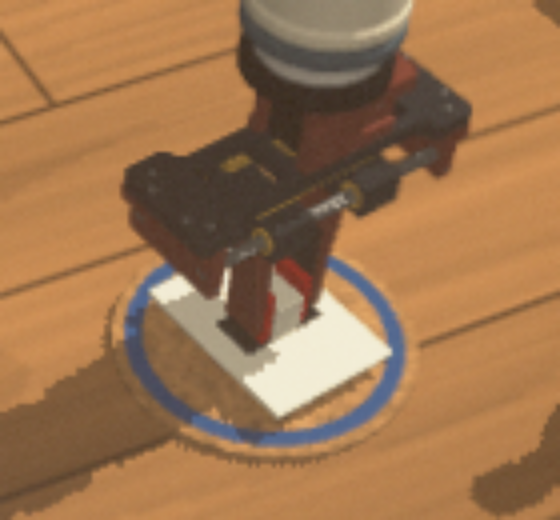

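Force has turned to +2 N, so the feet are on the mat, with the cover inside the ring. Releasing and rising.

```bash
python3 -m creep '[{"tx":0,"ty":0,"tz":0,"rx":0,"ry":0,"rz":0,"fingers":150},{"tx":0,"ty":0,"tz":0,"rx":0,"ry":0,"rz":0,"fingers":110},{"tx":0,"ty":0,"tz":0,"rx":0,"ry":0,"rz":0,"fingers":50},{"tx":0,"ty":0,"tz":0,"rx":0,"ry":0,"rz":0,"fingers":30},{"tx":0,"ty":0,"tz":0,"rx":0,"ry":0,"rz":0,"fingers":30},{"tx":0,"ty":0,"tz":0,"rx":0,"ry":0,"rz":0,"fingers":30}]'
python3 -m creep '[{"tx":0,"ty":0,"tz":10,"rx":0,"ry":0,"rz":0,"fingers":30},{"tx":0,"ty":0,"tz":35,"rx":0,"ry":0,"rz":0,"fingers":30},{"tx":0,"ty":0,"tz":80,"rx":0,"ry":0,"rz":0,"fingers":30},{"tx":0,"ty":0,"tz":130,"rx":0,"ry":0,"rz":0,"fingers":30},{"tx":0,"ty":0,"tz":180,"rx":0,"ry":0,"rz":0,"fingers":30},{"tx":0,"ty":0,"tz":180,"rx":0,"ry":0,"rz":0,"fingers":30},{"tx":0,"ty":0,"tz":180,"rx":0,"ry":0,"rz":0,"fingers":30}]'
python3 - <<'E'
from workcell import ctrl
import cv2
a=ctrl.get_image("wrist")["pixels"];cv2.imwrite("pics/wrist13.png",a)
cv2.imwrite("pics/scene13.png",cv2.resize(ctrl.get_image("scene")["pixels"][130:260,340:480],None,fx=4,fy=4))
E
```

```text
t: 12.92
ee_pos: [504.1, 249.2, 1.6]
orientation: [-0.176, 2.135, -2.135]
ft_force: [0.5, -0.0, -0.5]
width: 76.9
t: 13.8
ee_pos: [503.7, 249.0, 181.7]
orientation: [-0.176, 2.135, -2.135]
ft_force: [-0.1, -0.1, 0.3]
width: 77.4
```

View pics/wrist13.png

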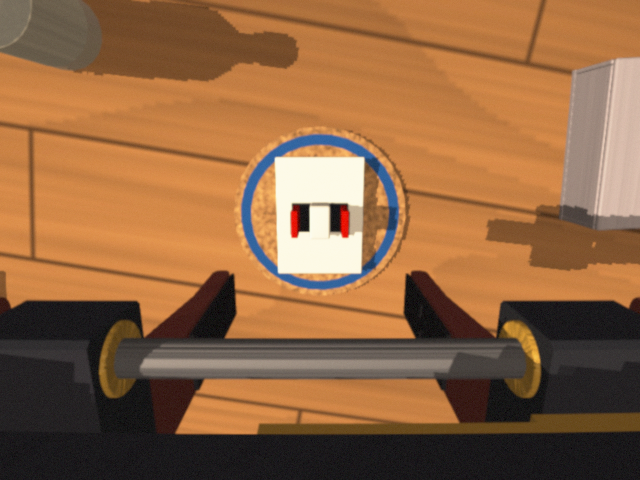

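View pics/scene13.png

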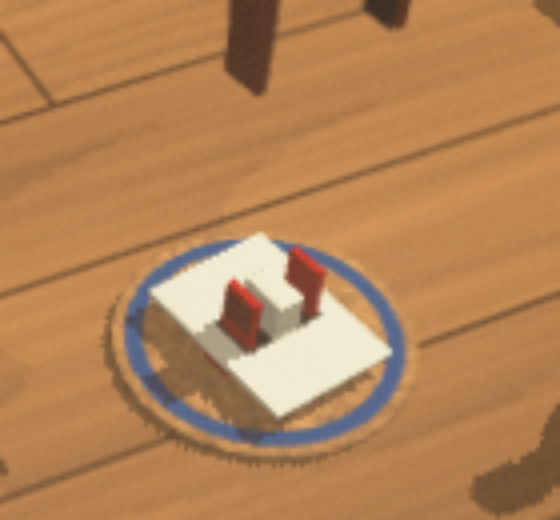

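The cover (about 276–364 × 157–273 px) lies centred and upright inside the ring (243–398 × 134–290). The tabs are sprung back out and the gripper is clear. Handing in.

```bash
python3 - <<'E'
from h import *
from workcell import ctrl
im=ctrl.get_image("wrist")
c=ray(im,[(276,157),(364,157),(362,273),(278,273)],21).mean(0);m=ray(im,[(320.5,212)],5)[0]
print(c,m,np.hypot(*(c-m)[:2]));print(ctrl.get_obs()["t"]);ctrl.close_job()
E
```

```text
[502.86053839 248.54981208  21.        ] [505.01185624 248.39154275   5.        ] 2.1571318223557983
13.95
the job is handed in; nothing more can be done
```

I opened the biscuit tin and set its cover on the cork mat. I squeezed both red tabs fully in, lifted the cover straight up, set it down gently on its feet, let go, and handed the job in at about 14 s of the 42 s allowed. `ctrl.close_job()` gives no verdict, so I don't have one to report.

**Last checks:**
- **Position:** the cover's centre measured about 2 mm from the mat's centre in the wrist picture.
- **State:** it lay right way up inside the blue ring, with both tabs sprung back. I judged this from the pictures only.
- **Clearance:** the gripper was open and about 180 mm above the cover, with close to zero force on it.

**What disagreed:**
- **Fingertip height:** my first squeeze closed above the tabs without touching them. Pictures from two cameras put the real fingertips about 34 mm higher than the reported TCP and `ctrl.tips_ahead` imply. I reopened and went down by the pictures and the measured force instead.
- **Mat position:** two early readings of the mat's centre differed by about 5 mm in x. I used a value between them.

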